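# Refit the antenna tuner's coil-compartment cover

### The job

Close up the antenna tuner: lift the loose aluminium cover out of the slack jaws of the little green vise, tuck its thin tongue under the brass keeper strip of the open coil compartment, then swing it down flat, black handle uppermost, and press until its other edge snaps down under the sprung white roller and the cover lies fully home in its recess. Leave the ceramic standoff, the two valve caps and the grommet pot where they stand.

Things in the scene. Friction and masses are not known exactly. Their poses are not given: they have to be found in the camera images.
- cover: aluminium cover plate, 0.3 kg. Origin: middle of the underside of its 130 (x) x 100 (y) mm outline; +x from tongue edge to front (catch) edge, +z out of the handle face. Plate 8 mm thick (z 0 to 8) for x -49 to 65; tongue 4 mm thick (z 0 to 4) and 84 mm wide for x -65 to -49. At the start it stands loose and upright in the vise, leaning up to 4 degrees: front edge down, tongue up (192 mm high).
- cover_handle (a point): middle of the black handle bar, at (20, 0, 42) mm in the cover's frame, same axes. Bar 80 mm long (y), 10 mm wide (x 15 to 25), 12 mm deep (z 36 to 48), flat-sided, on 10 mm posts at y -35 and 35; clear beneath. In the vise it lies just above the anvil, so only the plate's free upper edge can be taken there; once laid down handle up, the cover can be taken by the bar.
- cover_tongue (a point): middle of the tongue's end edge, on the underside, at (-65, 0, 0) mm in the cover's frame; same axes as the cover
- cover_front (a point): middle of the cover's front (catch) edge, on the underside, at (65, 0, 0) mm in the cover's frame; same axes as the cover
- tuner: grey antenna tuner, fixed to the desk, 223 x 184 mm, deck 72 mm high, with an open coil compartment in its top. Origin on the desk below the middle of the recess; +x towards the front panel with meter and knobs, which is turned away from the robot; brass keeper strip at the -x end of the recess, roller catch at its +x end.
- pocket (a point): where the cover's origin lies, axes alike, when the cover is home: middle of the recess on its ledge, 63 mm above the desk. Recess 132 mm long (x -66 to 66), 105 mm wide (y -52.5 to 52.5), 9 mm deep below the deck; the ledge inside is 10 mm wide, 28 mm at the -x end; within it, the open compartment. The home cover's top is 1 mm below the deck.
- lip (a point): middle of the brass keeper strip's free edge, underside, at (-55, 0, 9) mm in the pocket's frame, same axes. The strip, 3 mm thick and 104 mm wide, overhangs the recess by 11 mm, leaving a slot 9 mm high above the ledge. The tongue enters it moving to -x, resting on the ledge, the cover tilted front edge up by about 11 degrees (to clear the roller) to 18 degrees (to fit the slot).
- catch (a joint): sprung catch: white roller 16 mm in diameter, 38 mm long (y), axis at (69.5, 0, 13.5) mm in the pocket's frame when out (0); slides to +x up to 7 mm (value in m), spring 9 N plus 1.5 N per mm. The front edge coming down pushes it back, then it snaps over the edge; takes about 7 N pressed down on the handle. Dark housing: x 64 to 103, 48 mm wide, top 22 mm above the ledge.
- vise: small green bench vise, bolted down. Origin on the desk under the middle of the jaw gap; +x through the fixed jaw to the anvil (ends at x 56 mm), -x to screw and tommy bar (end at x -78 mm). Jaws 62 mm wide (y), tops 92 mm high, 10 mm apart (slack); the slide between them, bearing the cover's edge, is 62 mm high. The cover's +z points along the vise's +x at the start.
- mat: flat blue bench mat fixed on the desk between vise and tuner, 220 mm (x) by 180 mm (y), 2 mm thick, clear of other things: a good place to lay the cover down. Origin at the middle of its underside.
- standoff: white ribbed ceramic standoff, upright, 44 mm in diameter, 70 mm high; origin at the middle of its foot. Leave alone.
- cap_a: grey metal valve cap, upright, 40 mm in diameter, 58 mm high; origin at the middle of its foot. Leave alone.
- cap_b: second grey metal valve cap, same as the first. Leave alone.
- grommet_pot: black rubber pot of grommets, 66 mm in diameter at the rim, 45 mm high; origin at the middle of its foot. Leave alone.
Things that resemble listed ones, but are neither listed nor needed, are in the scene too. There is more than one size of the cover; the job needs the middle-sized.

How it is judged (in metres and radians):
At the end, for the whole second after the job is handed in: the cover lies at rest in the recess, handle up and tongue under the strip: underside within 3 mm of the ledge at both the tongue edge and the front edge (so the front edge is below the roller), centred within 4 mm lengthwise and 5 mm sideways, flat within 0.04 rad (z of cover_front in the frame of pocket between -0.003 and 0.003 m and z of cover_tongue in the frame of pocket between -0.003 and 0.003 m and x of cover in the frame of pocket between -0.004 and 0.004 m and y of cover in the frame of pocket between -0.005 and 0.005 m and angle between the z axis of cover and the z axis of pocket, either way round below 0.04 rad and angle between cover's own z axis and vertical below 0.1 rad and x of cover_front in the frame of pocket above 0.05 m and linear speed of cover below 0.01 m/s); the robot touches nothing.
It fails at once if the ceramic standoff, a valve cap or the grommet pot is pushed more than 25 mm from its place or knocked over (distance of any of standoff, cap_a, cap_b, grommet_pot from where it was at the start of the episode above 0.025 m or angle between any of standoff, cap_a, cap_b, grommet_pot's own z axis and vertical above 0.5 rad).
It also fails if it takes over 62 s, if anything falls off the work surface, if the arm or the gripper's body presses on something with over 40 N, if the wrist force passes 120 N, or if a joint passes its speed limit or range.

### The arm

A 7-joint arm with a two-finger parallel gripper is mounted at the origin on the work surface. World frame = base frame: x ahead of the robot, y to its left, z up, the work surface at z = 0. Lengths are in mm, angles in rad, forces in N, time in s.
With the tool pointing down it reaches from about 400 to 875 mm from the base axis. Payload 4.4 kg.
Tool frame: the origin (TCP) lies at the very end of the fingers, on their centre line; the grasp point (between the pads) lies 19 mm behind it (ctrl.grasp_offset is the distance from the TCP to the grasp point, in mm); z points along the fingers, y is the line along which they close (so a half turn about z gives the same grasp; the last joint's range is limited). The gripper opens to 85 mm and grips with 20 to 120 N. Pads are 22 mm wide; open, the fingers measure 114 mm over their backs; the gripper's body (76 mm by 85 mm) begins 54 mm behind the grasp point. The pads swing forward as they close: fully open they stand 13 mm farther back than shut.
Start: joints at [1.196, 0.628, 0.038, 1.517, -0.027, 0.996, -0.02], TCP at [197.573, -619.26, 231.313] pointing down, gripper open.
Joint ranges: [-3.06, 3.06], [-0.37, 2.12], [-1.25, 1.32], [0.18, 2.47], [-1.1, 4.24], [0.23, 1.98], [-2.94, 2.94]. Speed limits (rad/s): [2.57, 2.57, 3.14, 3.14, 3.14, 3.14, 3.14].

### API

Orientations are given as [roll, pitch, yaw] about the fixed x, y, z axes, in that order (R = Rz(yaw) Ry(pitch) Rx(roll)).
In Python, from cell import status, cams, ctrl gives the robot as it stands.
- The arm moves only by the tool move_arm, never from a script. Its argument "plan" is a list of rows, each a list of 3 entries, a list of its own where there are three numbers: the shift along the world's x, y, z in mm, then the turn, a rotation vector about the world's x, y, z in degrees, then the opening, from 0 (shut) to 1 (fully open). In form: [[[x, y, z], [wx, wy, wz], gripper], ...]. A call has 1 to 10 rows; each row shifts and turns the commanded pose from where the row before left it; what a row does not reach is not made up. A row lasts 1/8 s, in which the tool goes at most 62.5 mm and 10.7 degrees, less where a joint would pass 70% of its speed; a pose out of reach is approached as far as the arm can. A call with a gripper value outside its range is refused whole. The fingers move at their own pace and stop on an object; the grip force is fixed at half the most. Time passes only in rows, so rows that do not move let the fingers close. It gives the time, the measured TCP pose, the force, the opening and the grip force at its end, in the units of the state.
- status.read_state(): the state, without advancing time (a new reading comes with each control period).
- cams.get_image(name): name is "scene" or "top" or "wrist"; returns the picture (384x512x3 uint8, blue, green, red); there is no depth.
- cams.camera_params(name): a dict with "K" (3x3 intrinsics, pixels), "pose" (4x4, takes a point from camera to world coordinates); the wrist camera has in their place "tool_from_camera" (4x4, takes a point from camera to tool coordinates, whose origin is the TCP and whose axes are the flange's). Camera axes: x right, y down, z forward; pixel columns grow to the right and rows downward; lengths in mm; the calibration is good to about 2 mm. The wrist camera is an equidistant fisheye: a pixel r from the principal point sees the ray r / f radians off the axis. A picture is of the moment at which its call begins: read the wrist's pose just before it. camera_params takes no time and is no camera call.
- ctrl.finish_job(): hands the job in; it is judged then, once.
The state is a dict: "clock": time; "qpos": joint angles; "qd": joint speeds; "tau": joint torques, N m; "eef_pos": TCP position; "tool_rot": TCP orientation; "force": force on the tool from outside, world axes, zero at the start; "torque": the same for the moment, N m; "width": finger opening in mm; "gripper_force": force on a finger pad.
Only numpy, scipy, OpenCV 4.12 (cv2) and the standard library are available. Lean on these libraries where they do the work, as an engineer would, in place of code of your own. Each camera call takes 0.05 s, during which the arm holds its last target. There are 200 camera calls.

## Working session

There is one attempt and no reset: what is moved stays moved. The work goes in short steps, Python scripts to look and compute and a tool call to move; the robot and the scene stay as the last step left them, time stands still between calls to the robot, and variables do not carry over. Pictures are saved under pics/ and viewed, at most 10 in all, crops included, and the job is handed in when it is done.

Besides the shell and the picture viewer there is one more tool, called after "Request:" as name(argument=value, ...) on one line, values as JSON. move_arm: Moves the arm, as the interface text tells. Its arguments: {"type":"object","properties":{"plan":{"type":"array","items":{"type":"array"}}},"required":["plan"]}

```bash
mkdir -p pics; ls; cat > h.py <<'E'
import numpy as np, cv2
from cell import status, cams, ctrl
from scipy.spatial.transform import Rotation as R
def save(n,f):
    im=cams.get_image(n); cv2.imwrite(f'pics/{f}.png',im); return im
def ray(n,px):
    p=cams.camera_params(n); T=np.array(p['pose']); K=np.array(p['K'])
    d=np.linalg.inv(K)@np.array([px[0],px[1],1.]); return T[:3,3],T[:3,:3]@d
def onz(n,px,z):
    o,d=ray(n,px); return o+d*(z-o[2])/d[2]
def two(a,pa,b,pb):
    o,d=ray(a,pa);q,e=ray(b,pb);d=d/np.linalg.norm(d);e=e/np.linalg.norm(e)
    s=np.linalg.lstsq(np.c_[d,-e],q-o,rcond=None)[0]; A=o+s[0]*d;B=q+s[1]*e
    return (A+B)/2,np.linalg.norm(A-B)
def proj(n,P):
    p=cams.camera_params(n);T=np.array(p['pose']);K=np.array(p['K'])
    c=T[:3,:3].T@(np.array(P,float)-T[:3,3]);u=K@c;return u[:2]/u[2]
E
python3 - <<'E'
from h import *
a=save('scene','s0');b=save('top','t0')
for n in('scene','top'):
    p=cams.camera_params(n);print(n,np.round(p['K'],1).tolist(),np.round(p['pose'],3).tolist())
print(cams.camera_params('wrist'))
print(status.read_state())
E
```

```text
pics
scene [[364.4, 0.0, 258.0], [0.0, 364.4, 190.4], [0.0, 0.0, 1.0]] [[0.76, 0.514, -0.398, 892.346], [0.65, -0.594, 0.474, -360.158], [0.008, -0.619, -0.785, 923.411], [0.0, 0.0, 0.0, 1.0]]
top [[386.5, 0.0, 253.4], [0.0, 386.5, 192.6], [0.0, 0.0, 1.0]] [[0.014, -0.994, 0.11, 405.809], [-1.0, -0.015, -0.007, 100.211], [0.009, -0.11, -0.994, 1111.944], [0.0, 0.0, 0.0, 1.0]]
{'K': array([[297.31863964,   0.        , 257.7047689 ],
       [  0.        , 297.31863964, 193.31508712],
       [  0.        ,   0.        ,   1.        ]]), 'tool_from_camera': array([[ 5.29419485e-04, -9.52083779e-01, -3.05836879e-01,
         7.73102000e+01],
       [ 9.99999002e-01,  1.03549446e-04,  1.40869607e-03,
        -1.56956175e-01],
       [-1.30952743e-03, -3.05837320e-01,  9.52082884e-01,
        -1.42383425e+02],
       [ 0.00000000e+00,  0.00000000e+00,  0.00000000e+00,
         1.00000000e+00]])}
{'clock': 0.1, 'qpos': array([ 1.19622687,  0.62925431,  0.03844407,  1.51824015, -0.02698046,
        0.99633246, -0.01996777]), 'qd': array([ 3.46677267e-04, -2.76027544e-03, -4.93159947e-04, -3.05266330e-03,
       -1.07925182e-03, -7.07413210e-04, -5.26151795e-05]), 'tau': array([ 4.16394265e-03, -5.64531326e+01,  1.23085286e+00, -1.93974781e+01,
        1.12455367e-02,  5.49786142e-03, -1.56801782e-06]), 'eef_pos': array([ 197.38173166, -618.72263018,  230.48952063]), 'tool_rot': array([-3.13987665e+00,  3.29267875e-05,  3.08813528e-01]), 'force': array([ 0.05992286,  0.09836784, -0.36326976]), 'torque': array([ 0.02192009, -0.00158897,  0.02641362]), 'gripper_force': 0.0, 'width': 85.58787127234642}
```

```bash
python3 -c "
import cv2
for n in('s0','t0'):
    cv2.imwrite(f'pics/{n}b.png',cv2.resize(cv2.imread(f'pics/{n}.png'),(800,600),interpolation=cv2.INTER_CUBIC))"
```

```text
(no output)
```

View pics/s0b.png

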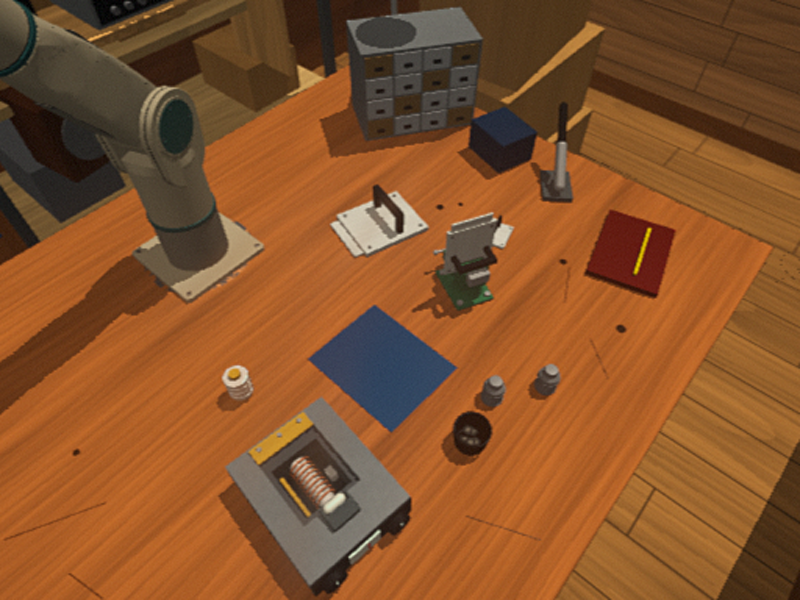

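View pics/t0b.png

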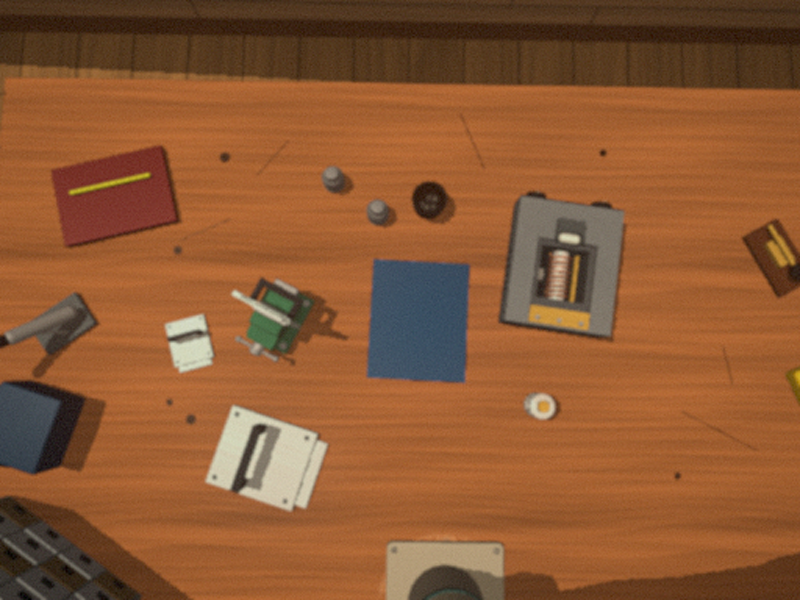

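The scene view shows the vise with the upright cover at about (470,255). The mat is at (380,365) and the tuner at (320,490), with its brass strip towards the robot. In the top view the cover's upper edge runs from (235,292) to (290,323), the mat centre is at (420,322), the brass strip at (560,317) and the roller at (569,239). The flat covers lying on the desk are decoys.

```bash
python3 - <<'E'
from h import *
t=cv2.imread('pics/t0.png'); hsv=cv2.cvtColor(t,cv2.COLOR_BGR2HSV)
def big(m):
    c=max(cv2.findContours(m,cv2.RETR_EXTERNAL,cv2.CHAIN_APPROX_NONE)[0],key=cv2.contourArea); return cv2.minAreaRect(c)
def rep(name,m,x0,y0,x1,y1,z):
    M=np.zeros(m.shape,np.uint8);M[y0:y1,x0:x1]=m[y0:y1,x0:x1]
    r=big(M); b=cv2.boxPoints(r)
    P=np.array([onz('top',p,z)[:2] for p in b]); print(name,r[0],'c',P.mean(0).round(1));print(P.round(1).tolist(), [round(float(np.linalg.norm(P[i]-P[i-1])),1) for i in range(4)])
rep('mat',cv2.inRange(hsv,(95,80,40),(125,255,255)),230,160,305,250,2)
rep('brass',cv2.inRange(hsv,(15,120,110),(32,255,255)),330,190,385,215,75)
rep('roller',cv2.inRange(hsv,(0,0,170),(180,80,255)),350,145,380,160,84)
rep('edge',cv2.inRange(hsv,(0,0,150),(180,70,255)),145,180,190,212,192)
rep('viseg',cv2.inRange(hsv,(40,60,20),(90,255,255)),145,170,210,240,60)
for n,px,z in(('standoff',(540,405),70),('capA',(333,175),58),('capB',(377,209),58),('pot',(430,198),45)):
    print(n,onz('top',np.array(px)*.64,z).round())
E
```

```text
mat (267.45025634765625, 205.04525756835938) c [494.4  51.1]
[[391.1, 140.4], [603.5, 134.2], [597.8, -40.0], [385.4, -30.2]] [170.7, 212.5, 174.3, 212.6]
brass (357.503662109375, 202.47555541992188) c [ 498.  -188.5]
[[489.7, -134.3], [520.5, -139.2], [506.4, -242.9], [475.6, -237.7]] [104.3, 31.2, 104.7, 31.2]
roller (364.0, 152.0) c [ 635.  -205.9]
[[640.2, -189.7], [640.7, -222.4], [629.7, -222.1], [629.2, -189.5]] [11.1, 32.7, 11.1, 32.6]
edge (166.26416015625, 196.92454528808594) c [494.4 301.4]
[[511.8, 346.4], [522.1, 341.2], [476.9, 256.5], [466.7, 261.7]] [95.9, 11.5, 96.1, 11.5]
viseg (172.496826171875, 213.10731506347656) c [463.2 311.6]
[[455.8, 357.6], [501.3, 339.9], [470.3, 265.5], [425.2, 283.5]] [80.2, 48.8, 80.6, 48.6]
standoff [ 346. -156.   70.]
capA [748. 209.  58.]
capB [687. 129.  58.]
pot [713.  33.  45.]
```

Request:
move_arm(plan=[[[36,42,9],[0,0,2],1],[[36,42,9],[0,0,5],1],[[36,42,9],[0,0,5],1],[[36,42,9],[0,0,5],1],[[36,42,9],[0,0,5],1],[[36,42,9],[0,0,5],1],[[36,42,9],[0,0,5],1],[[36,42,9],[0,0,5],1],[[36,42,9],[0,0,5],1],[[36,42,9],[0,0,2],1]])

```text
clock: 1.35
eef_pos: [558.3, -197.9, 321.3]
tool_rot: [-3.141, 0.0, 1.078]
force: [1.4, -0.3, -0.3]
width: 85.4
gripper_force: 0.0
```

Request:
move_arm(plan=[[[0,0,0],[0,0,0],1],[[0,0,0],[0,0,0],1]])

```text
clock: 1.6
eef_pos: [556.9, -199.8, 320.7]
tool_rot: [-3.14, 0.001, 1.076]
force: [-1.2, -0.4, 0.1]
width: 85.5
gripper_force: 0.0
```

```bash
cat >> h.py <<'E'
def wsnap(f):
    s=status.read_state(); im=save('wrist',f); np.save(f'pics/{f}.npy',np.r_[s['eef_pos'],s['tool_rot']])
    return im
def wT(f):
    v=np.load(f'pics/{f}.npy');T=np.eye(4);T[:3,:3]=R.from_euler('xyz',v[3:]).as_matrix();T[:3,3]=v[:3]
    return T@np.array(cams.camera_params('wrist')['tool_from_camera'])
def wray(f,px):
    K=cams.camera_params('wrist')['K'];d=np.array(px,float)-[K[0,2],K[1,2]];r=np.hypot(*d);a=r/K[0,0]
    v=np.r_[d/max(r,1e-9)*np.sin(a),np.cos(a)];T=wT(f);return T[:3,3],T[:3,:3]@v
def wonz(f,px,z):
    o,d=wray(f,px);return o+d*(z-o[2])/d[2]
def wproj(f,P):
    K=cams.camera_params('wrist')['K'];T=wT(f);c=T[:3,:3].T@(np.array(P,float)-T[:3,3]);r=np.hypot(c[0],c[1]);a=np.arctan2(r,c[2])
    return c[:2]/r*a*K[0,0]+[K[0,2],K[1,2]]
E
python3 - <<'E'
from h import *
im=wsnap('w1'); cv2.imwrite('pics/w1b.png',cv2.resize(im,(800,600),interpolation=cv2.INTER_CUBIC))
print(status.read_state()['eef_pos'],status.read_state()['tool_rot'],status.read_state()['qpos'])
E
```

```text
[ 556.45967246 -200.63521083  320.7207992 ] [-3.14039606e+00  1.52862021e-03  1.07483236e+00] [ 0.44021197  0.46566102 -0.22103334  1.5595565   0.11036128  1.13009248
 -0.30128551]
```

View pics/w1b.png

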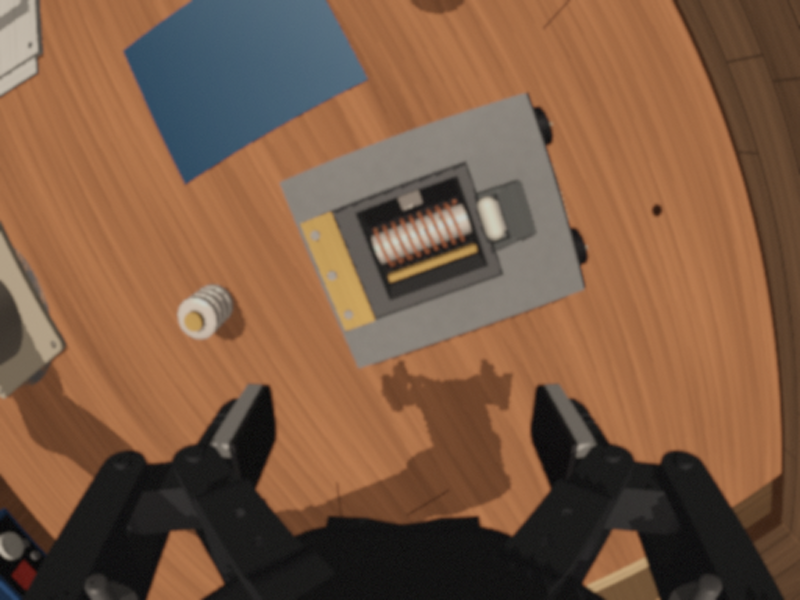

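The wrist view shows the tuner clearly: brass strip at (337,270), roller at (491,218), and recess corners at about (465,163) and (500,272).

```bash
python3 - <<'E'
from h import *
f='w1';t=cv2.imread('pics/w1.png'); hsv=cv2.cvtColor(t,cv2.COLOR_BGR2HSV)
def rep(name,m,x0,y0,x1,y1,z):
    M=np.zeros(m.shape,np.uint8);M[y0:y1,x0:x1]=m[y0:y1,x0:x1]
    c=max(cv2.findContours(M,cv2.RETR_EXTERNAL,cv2.CHAIN_APPROX_NONE)[0],key=cv2.contourArea)
    P=np.array([wonz(f,p[0],z)[:2] for p in c],np.float32); r=cv2.minAreaRect(P); print(name,r,cv2.boxPoints(r).round(1).tolist())
rep('brass',cv2.inRange(hsv,(15,90,90),(32,255,255)),185,130,243,215,75)
rep('roller',cv2.inRange(hsv,(0,0,150),(180,80,255)),300,120,330,158,80)
for p in((465,163),(500,272)): print(wonz(f,np.array(p)*.64,72).round(1))
E
```

```text
brass ((497.0974426269531, -190.86195373535156), (104.56124877929688, 31.08455467224121), 81.92821502685547) [[474.3999938964844, -240.39999389648438], [505.1000061035156, -244.8000030517578], [519.7999877929688, -141.3000030517578], [489.1000061035156, -136.89999389648438]]
roller ((634.6500244140625, -209.4884796142578), (35.79740524291992, 15.664254188537598), 82.57493591308594) [[624.5999755859375, -226.1999969482422], [640.0999755859375, -228.1999969482422], [644.7000122070312, -192.8000030517578], [629.2000122070312, -190.6999969482422]]
[ 636.7 -159.5   72. ]
[ 621.8 -258.3   72. ]
```

Request:
move_arm(plan=[[[0,35,0],[0,0,0],1],[[-3,55,0],[0,0,0],1],[[-6,55,0],[0,0,0],1],[[-7,55,0],[0,0,0],1],[[-8,55,0],[0,0,0],1],[[-9,55,0],[0,0,0],1],[[-9,55,0],[0,0,0],1],[[-9,55,0],[0,0,0],1],[[-9,55,0],[0,0,0],1],[[-3,27,0],[0,0,0],1]])

```text
clock: 2.9
eef_pos: [493.7, 304.4, 321.1]
tool_rot: [-3.141, -0.0, 1.078]
force: [0.2, -0.2, -0.5]
width: 85.4
gripper_force: 0.0
```

Request:
move_arm(plan=[[[0,0,0],[0,0,0],1],[[0,0,0],[0,0,0],1]])

```text
clock: 3.15
eef_pos: [495.4, 300.1, 321.0]
tool_rot: [3.141, 0.002, 1.073]
force: [0.5, 0.1, 0.7]
width: 85.7
gripper_force: 0.0
```

```bash
python3 - <<'E'
from h import *
im=wsnap('w2'); cv2.imwrite('pics/w2b.png',cv2.resize(im,(800,600),interpolation=cv2.INTER_CUBIC))
print(status.read_state()['eef_pos'],status.read_state()['tool_rot'],status.read_state()['qpos'])
E
```

```text
[495.52156044 300.02193546 321.10372421] [3.14063315e+00 1.53630868e-03 1.07297699e+00] [-0.37746074  0.45392158 -0.33060466  1.59095367  0.1601123   1.12437124
 -1.24422983]
```

View pics/w2b.png

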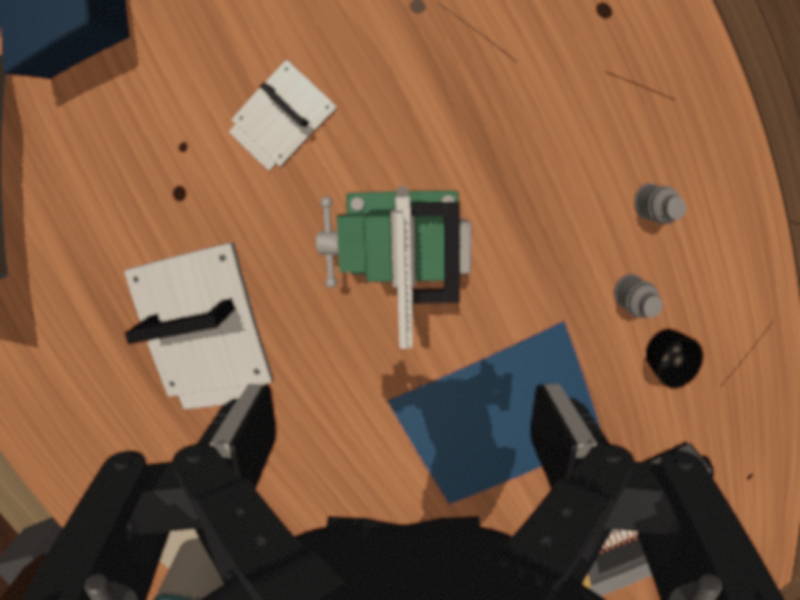

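The wrist view shows the vise at about (400,240) and the cover's upper edge as a white strip from (403,195) to (405,347). The handle bar is on the right at (455,250), on the tool +y side. I'll take an enlarged crop.

```bash
python3 - <<'E'
import cv2
t=cv2.imread('pics/w2.png')[112:232,210:310]; cv2.imwrite('pics/w2c.png',cv2.resize(t,(500,600),interpolation=cv2.INTER_CUBIC))
E
```

```text
(no output)
```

View pics/w2c.png

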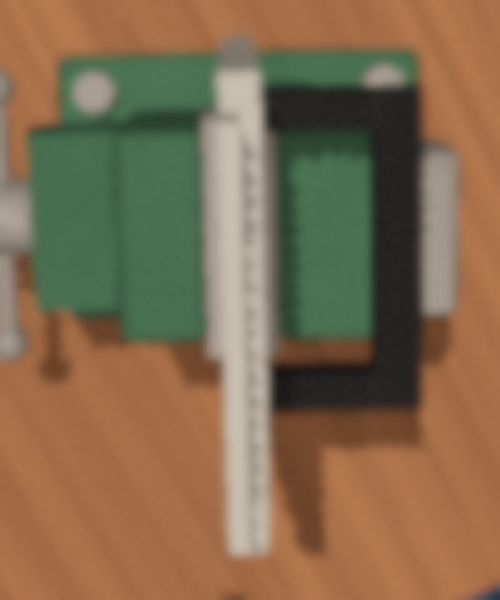

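```bash
python3 - <<'E'
from h import *
f='w2'
for p,z in(((226,70),192),((230,553),192),((245,130),192),((250,553),192),((270,553),176),((262,70),176),((205,118),92),((208,355),92),((380,408),107),((418,408),107),((418,88),107)):
    print(p,z,wonz(f,np.array(p)/5+[210,112]-.4,z).round(1))
s=status.read_state()['tool_rot'];print(R.from_euler('xyz',s).as_matrix().round(3))
E
```

```text
(226, 70) 192 [518.8 349.6 192. ]
(230, 553) 192 [474.1 266.1 192. ]
(245, 130) 192 [516.6 338.2 192. ]
(250, 553) 192 [477.6 264.2 192. ]
(270, 553) 176 [478.1 256.  176. ]
(262, 70) 176 [524.1 345.2 176. ]
(205, 118) 92 [503.6 334.4  92. ]
(208, 355) 92 [474.5 279.9  92. ]
(380, 408) 107 [508.3 250.6 107. ]
(418, 408) 107 [516.8 246.  107. ]
(418, 88) 107 [553.3 318.1 107. ]
[[ 0.478  0.879  0.   ]
 [ 0.879 -0.478 -0.002]
 [-0.002  0.001 -1.   ]]
```

Request:
move_arm(plan=[[[1.5,2.5,-24],[0,0,0.8],1],[[0,0,-30],[0,0,0],1],[[0,0,-30],[0,0,0],1],[[0,0,-30],[0,0,0],1],[[0,0,-30],[0,0,0],1],[[0,0,-30],[0,0,0],1],[[0,0,0],[0,0,0],1],[[0,0,0],[0,0,0],1]])

```text
clock: 4.2
eef_pos: [497.1, 304.7, 148.4]
tool_rot: [3.141, -0.001, 1.089]
force: [0.2, -0.6, 0.5]
width: 85.3
gripper_force: 0.0
```

Request:
move_arm(plan=[[[0,0,0],[0,0,0],0.5],[[0,0,0],[0,0,0],0.3],[[0,0,0],[0,0,0],0],[[0,0,0],[0,0,0],0],[[0,0,0],[0,0,0],0],[[0,0,0],[0,0,0],0]])

```text
clock: 4.95
eef_pos: [497.0, 304.9, 147.6]
tool_rot: [3.14, -0.001, 1.09]
force: [2.5, -1.2, 1.6]
width: 7.5
gripper_force: 59.3
```

Request:
move_arm(plan=[[[0,0,20],[0,0,0],0],[[0,0,40],[0,0,0],0],[[0,0,40],[0,0,0],0],[[2,-12,20],[0,0,2],0],[[5,-40,0],[0,0,3],0],[[5,-40,0],[0,0,3],0],[[6,-40,0],[0,0,3],0],[[6,-40,0],[0,0,3],0],[[6,-40,0],[0,0,3],0],[[5,-40,0],[0,0,3],0]])

```text
clock: 6.2
eef_pos: [530.0, 52.4, 266.5]
tool_rot: [-3.139, -0.0, 1.442]
force: [-0.5, 0.0, -3.0]
width: 7.4
gripper_force: 59.7
```

Request:
move_arm(plan=[[[0,0,0],[-0.7,-4.9,0],0],[[0,0,0],[-1.1,-7.9,0],0],[[0,0,0],[-1.1,-7.9,0],0],[[0,0,0],[-1.1,-7.9,0],0],[[0,0,0],[-1.1,-7.9,0],0],[[0,0,0],[-1.1,-7.9,0],0],[[0,0,0],[-0.7,-4.9,0],0],[[0,0,0],[0,0,0],0]])

```text
clock: 7.2
eef_pos: [536.9, 30.1, 266.7]
tool_rot: [2.522, 0.061, 1.395]
force: [-0.6, 0.9, -2.4]
width: 7.2
gripper_force: 60.2
```

```bash
python3 - <<'E'
from h import *
s=status.read_state();print(s['eef_pos'],s['qpos'].round(3),s['force'],s['width']);print(R.from_euler('xyz',s['tool_rot']).as_matrix().round(3))
save('scene','s1');im=cv2.imread('pics/s1.png')[100:290,150:400];cv2.imwrite('pics/s1c.png',cv2.resize(im,(750,570),interpolation=cv2.INTER_CUBIC))
E
```

```text
[536.85788695  30.10447364 266.65515102] [-0.387  0.267  0.086  2.323  1.532  0.298 -1.913] [-0.63532138  0.92862385 -2.3833014 ] 7.2177890926534465
[[ 0.174  0.808  0.563]
 [ 0.983 -0.107 -0.15 ]
 [-0.061  0.58  -0.813]]
```

View pics/s1c.png

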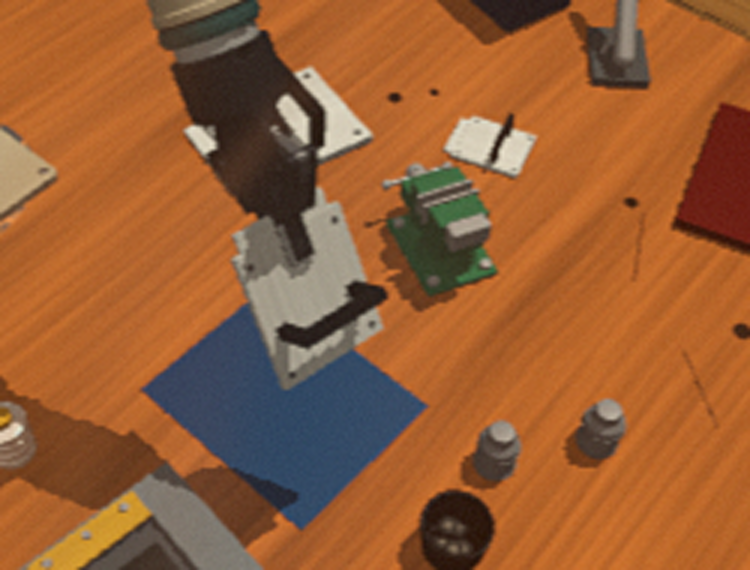

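The crop shows the cover hanging from the tool with its handle facing forward, but the arm stopped at about 36° of tilt because of the wrist limits. I'll turn the tool sideways towards -y, where joint 6 has room, and tilt there.

Request:
move_arm(plan=[[[0,0,0],[0,0,-4],0],[[-5,0,0],[0,0,-7],0],[[-5,0,0],[0,0,-7],0],[[-5,0,0],[0,0,-7],0],[[-5,0,0],[0,0,-7],0],[[-5,0,0],[0,0,-7],0],[[-5,0,0],[0,0,-7],0],[[-5,0,0],[0,0,-7],0],[[-5,0,0],[0,0,-7],0],[[0,0,0],[0,0,0],0]])

```text
clock: 8.5
eef_pos: [499.2, 31.1, 267.3]
tool_rot: [2.523, 0.06, 0.347]
force: [0.4, 0.7, -3.4]
width: 7.0
gripper_force: 60.1
```

```bash
cat > st.py <<'E'
from h import *
s=status.read_state();print(s['clock'],s['eef_pos'].round(1),s['qpos'].round(3),s['force'].round(1),s['width']);M=R.from_euler('xyz',s['tool_rot']).as_matrix();print(M.round(3).tolist())
E
python3 st.py
```

```text
8.5 [499.2  31.1 267.3] [-0.587  0.459  0.083  1.961  0.681  1.012 -2.169] [ 0.4  0.7 -3.4] 6.966211046533073
[[0.939, 0.31, 0.151], [0.339, -0.754, -0.562], [-0.06, 0.579, -0.813]]
```

```bash
cat >> st.py <<'E'
def turn(psi,al):
    p,a=np.radians([psi,al]);d=np.array([np.cos(p),np.sin(p),0]);z=d*np.cos(a)-np.array([0,0,np.sin(a)]);x=np.array([-np.sin(p),np.cos(p),0])
    T=np.c_[x,np.cross(z,x),z];return np.degrees(R.from_matrix(T@M.T).as_rotvec())
import sys
if len(sys.argv)>2: print(turn(float(sys.argv[1]),float(sys.argv[2])).round(2))
E
python3 st.py -75 20
```

```text
8.5 [499.2  31.1 267.3] [-0.587  0.459  0.083  1.961  0.681  1.012 -2.169] [ 0.4  0.7 -3.4] 6.966211046533073
[[0.939, 0.31, 0.151], [0.339, -0.754, -0.562], [-0.06, 0.579, -0.813]]
[-31.94 -13.55  -3.66]
```

Request:
move_arm(plan=[[[0,0,-10],[-5.3,-2.3,-0.6],0],[[0,0,-30],[-5.3,-2.3,-0.6],0],[[0,0,-30],[-5.3,-2.3,-0.6],0],[[0,0,-30],[-5.3,-2.3,-0.6],0],[[0,0,-30],[-5.3,-2.3,-0.6],0],[[0,0,-30],[-5.4,-2.1,-0.7],0],[[0,0,-20],[0,0,0],0],[[0,0,-10],[0,0,0],0],[[0,0,0],[0,0,0],0]])

```text
clock: 9.62
eef_pos: [498.7, 29.6, 77.8]
tool_rot: [1.917, -0.001, 0.262]
force: [-0.2, -0.5, -2.8]
width: 7.1
gripper_force: 60.5
```

```bash
python3 st.py -75 20; python3 - <<'E'
from h import *
save('scene','s2');im=cv2.imread('pics/s2.png')[130:320,150:400];cv2.imwrite('pics/s2c.png',cv2.resize(im,(750,570),interpolation=cv2.INTER_CUBIC))
E
```

```text
9.625 [498.7  29.6  77.8] [-0.947  1.16   0.299  1.932  0.899  1.038 -2.909] [-0.2 -0.5 -2.8] 7.099691264689979
[[0.966, 0.087, 0.244], [0.259, -0.328, -0.908], [0.001, 0.941, -0.34]]
[ 0.13  0.09 -0.  ]
```

View pics/s2c.png

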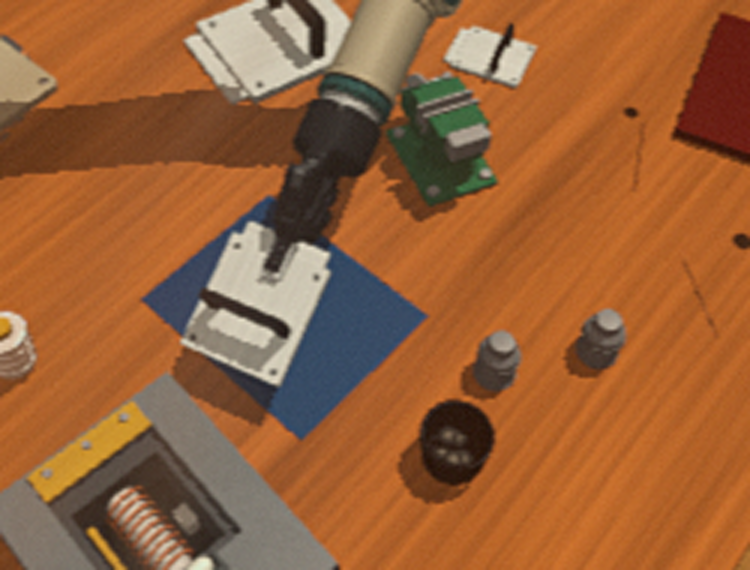

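Request:
move_arm(plan=[[[0,0,-15],[0,0,0],0],[[0,0,-15],[0,0,0],0],[[0,0,-6],[0,0,0],0],[[0,0,0],[0,0,0],0]])

```text
clock: 10.18
eef_pos: [498.6, 29.3, 41.7]
tool_rot: [1.915, -0.001, 0.262]
force: [-0.6, 0.2, -2.1]
width: 7.1
gripper_force: 60.4
```

Request:
move_arm(plan=[[[0,0,-3],[0,0,0],0],[[0,0,-3],[0,0,0],0],[[0,0,0],[0,0,0],0]])

```text
clock: 10.55
eef_pos: [498.8, 29.4, 36.1]
tool_rot: [1.916, -0.002, 0.262]
force: [-0.2, 0.1, -2.2]
width: 7.2
gripper_force: 60.4
```

```bash
python3 st.py -75 20
```

```text
10.55 [498.8  29.4  36.1] [-0.975  1.251  0.338  1.899  0.864  0.976 -2.918] [-0.2  0.1 -2.2] 7.200769314610357
[[0.966, 0.086, 0.244], [0.259, -0.327, -0.909], [0.002, 0.941, -0.338]]
[ 0.21  0.18 -0.01]
```

Request:
move_arm(plan=[[[0,0,-3],[0,0,0],0],[[0,0,-2],[0,0,0],0],[[0,0,0],[0,0,0],0]])

```text
clock: 10.92
eef_pos: [499.0, 28.7, 33.3]
tool_rot: [1.91, -0.003, 0.261]
force: [-2.4, 3.3, 5.0]
width: 7.4
gripper_force: 65.8
```

Request:
move_arm(plan=[[[0,0,1],[0,0,0],0.25],[[0,0,0],[0,0,0],0.25],[[0,0,0],[0,0,0],0.25],[[-3,11,3],[0,0,0],0.25],[[-4,16,5],[0,0,0],0.25],[[-5,18,7],[0,0,0],0.25],[[-5,18,7],[0,0,0],0.25],[[-4,15,6],[0,0,0],0.25],[[0,0,0],[0,0,0],0.25]])

```text
clock: 12.05
eef_pos: [477.8, 109.6, 60.2]
tool_rot: [1.918, -0.003, 0.264]
force: [0.2, -0.9, 0.1]
width: 21.5
gripper_force: 0.0
```

```bash
python3 st.py; python3 - <<'E'
from h import *
save('scene','s3');a=cv2.imread('pics/s3.png')[170:330,200:330]
b=save('top','t3')[140:300,220:350]
cv2.imwrite('pics/s3c.png',np.hstack([cv2.resize(x,(400,492),interpolation=cv2.INTER_CUBIC) for x in(a,b)]))
E
```

```text
12.05 [477.8 109.6  60.2] [-1.056  1.198  0.282  1.811  0.747  1.132 -2.836] [ 0.2 -0.9  0.1] 21.465237897371576
[[0.965, 0.086, 0.247], [0.261, -0.329, -0.908], [0.003, 0.94, -0.34]]
```

View pics/s3c.png

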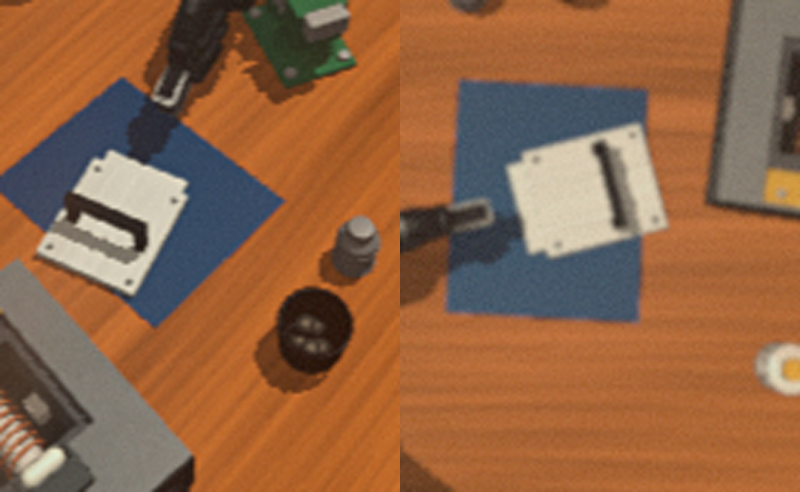

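The cover lies flat on the mat with the handle up, and the top view shows it clearly. I'll measure it there.

```bash
python3 - <<'E'
from h import *
t=cv2.imread('pics/t3.png');hsv=cv2.cvtColor(t,cv2.COLOR_BGR2HSV)
m=cv2.inRange(hsv,(0,0,120),(180,70,255));M=np.zeros_like(m);M[160:235,252:312]=m[160:235,252:312]
c=np.vstack([x for x in cv2.findContours(M,cv2.RETR_EXTERNAL,cv2.CHAIN_APPROX_NONE)[0] if len(x)>15])
P=np.array([onz('top',p[0],10)[:2] for p in c],np.float32);r=cv2.minAreaRect(P);print(r)
k=cv2.inRange(hsv,(0,0,0),(180,255,70));M=np.zeros_like(k);M[180:220,280:300]=k[180:220,280:300]
c=np.vstack(cv2.findContours(M,cv2.RETR_EXTERNAL,cv2.CHAIN_APPROX_NONE)[0]);P=np.array([onz('top',p[0],50)[:2] for p in c],np.float32);print(cv2.minAreaRect(P))
E
```

```text
((501.8682556152344, 16.850364685058594), (106.46884155273438, 134.07130432128906), 13.476627349853516)
((505.7668762207031, -3.0480470657348633), (72.4206314086914, 6.288129806518555), 14.851144790649414)
```

Request:
move_arm(plan=[[[0,0,25],[2,0.5,0],0.6],[[0,0,30],[6.8,1.8,0],0.6],[[3,-12,25],[7.2,1.9,0],0.6],[[4,-16,10],[7.2,1.9,0],0.6],[[4,-16,5],[7.2,1.9,0],0.6],[[4,-16,5],[7.2,1.9,0],0.6],[[4,-16,0],[7.2,1.9,0],0.6],[[4,-16,0],[7.2,1.9,0],0.6],[[4,-14,0],[7.2,1.9,0],0.6],[[2,-6,0],[7.2,1.9,0],0.6]])

```text
clock: 13.4
eef_pos: [505.9, -6.9, 160.2]
tool_rot: [3.117, -0.004, 0.254]
force: [-0.6, 0.0, -0.9]
width: 51.3
gripper_force: 0.0
```

```bash
python3 st.py -75.5 90
```

```text
13.4 [505.9  -6.9 160.2] [ 0.115  0.532 -0.25   1.992  0.252  0.639 -1.621] [-0.6  0.  -0.9] 51.275944195879745
[[0.968, 0.252, 0.01], [0.252, -0.968, -0.023], [0.004, 0.025, -1.0]]
[ 1.31  0.55 -0.07]
```

Request:
move_arm(plan=[[[0,0,0],[0,0,0],0.6],[[0,0,0],[0,0,0],0.6]])

```text
clock: 13.65
eef_pos: [505.8, -5.2, 159.7]
tool_rot: [3.113, -0.003, 0.256]
force: [-0.8, 1.2, -0.7]
width: 51.0
gripper_force: 0.0
```

```bash
python3 st.py -75.5 90;python3 - <<'E'
from h import *
t=wsnap('w4');f='w4';hsv=cv2.cvtColor(t,cv2.COLOR_BGR2HSV)
u=wproj(f,[506.5,-2.7,50]);print(u)
m=cv2.inRange(hsv,(0,0,0),(180,255,75));x,y=u.astype(int);M=np.zeros_like(m);M[y-75:y+75,x-25:x+25]=m[y-75:y+75,x-25:x+25]
c=max(cv2.findContours(M,cv2.RETR_EXTERNAL,cv2.CHAIN_APPROX_NONE)[0],key=cv2.contourArea);P=np.array([wonz(f,p[0],50)[:2] for p in c],np.float32);print(cv2.minAreaRect(P))
cv2.imwrite('pics/w4b.png',cv2.resize(t,(800,600)))
E
```

```text
13.65 [505.8  -5.2 159.7] [ 0.107  0.532 -0.247  1.993  0.257  0.638 -1.629] [-0.8  1.2 -0.7] 50.95446421685592
[[0.967, 0.253, 0.01], [0.253, -0.967, -0.027], [0.003, 0.028, -1.0]]
[ 1.53  0.56 -0.15]
[251.33813954 188.30810744]
((507.98468017578125, -5.42701530456543), (82.70429992675781, 9.292404174804688), 14.847171783447266)
```

View pics/w4b.png

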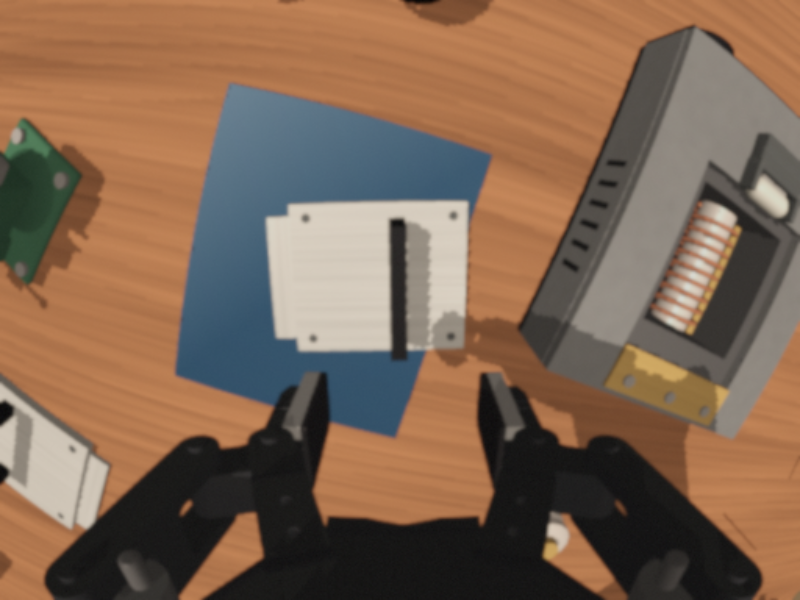

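The wrist view shows the black bar at (398,290), centred between the fingers, with the tongue on the left at (280,280).

Request:
move_arm(plan=[[[1,0,-24],[1.5,0.55,0],0.6],[[1,0,-35],[0,0,0.3],0.6],[[0,0,-35],[0,0,0],0.6],[[0,0,-30],[0,0,0],0.6],[[0,0,-10],[0,0,0],0.6],[[0,0,0],[0,0,0],0.6],[[0,0,0],[0,0,0],0],[[0,0,0],[0,0,0],0],[[0,0,0],[0,0,0],0],[[0,0,0],[0,0,0],0]])

```text
clock: 14.95
eef_pos: [509.5, -4.6, 27.3]
tool_rot: [3.141, -0.004, 0.262]
force: [-0.7, 1.1, 6.7]
width: 8.6
gripper_force: 59.2
```

```bash
python3 st.py -75.2 90
```

```text
14.95 [509.5  -4.6  27.3] [ 0.06   0.767 -0.159  2.054  0.333  0.341 -1.678] [-0.7  1.1  6.7] 8.60541361758826
[[0.966, 0.259, 0.004], [0.259, -0.966, 0.001], [0.004, 0.0, -1.0]]
[-0.04  0.22 -0.22]
```

Request:
move_arm(plan=[[[0,0,15],[0,0,0],0],[[0,0,35],[0,0,0],0],[[0,0,40],[0,0,3],0],[[5,-10,40],[0,0,8],0],[[13,-31,10],[0,0,9],0],[[13,-31,0],[0,0,9],0],[[13,-31,0],[0,0,9],0],[[13,-31,0],[0,0,9],0],[[13,-31,0],[0,0,9],0],[[12,-32,0],[0,0,8],0]])

```text
clock: 16.2
eef_pos: [590.4, -203.1, 166.8]
tool_rot: [-3.141, -0.002, 1.383]
force: [0.8, 0.7, -2.7]
width: 8.2
gripper_force: 58.9
```

Request:
move_arm(plan=[[[0,0,0],[0,0,3],0],[[0,0,0],[-0.7,-5,0],0],[[0,0,0],[-0.7,-5,0],0],[[0,0,0],[-0.7,-5,0],0],[[0,0,0],[0,0,0],0],[[0,0,0],[0,0,0],0]])

```text
clock: 16.95
eef_pos: [591.3, -202.0, 166.9]
tool_rot: [2.877, -0.001, 1.432]
force: [0.1, 0.7, -2.7]
width: 8.6
gripper_force: 59.1
```

```bash
python3 st.py -8.1 75; python3 - <<'E'
from h import *
t=wsnap('w5');cv2.imwrite('pics/w5b.png',cv2.resize(t,(800,600),interpolation=cv2.INTER_CUBIC))
E
```

```text
16.95 [ 591.3 -202.   166.9] [ 0.691  0.628 -0.581  1.904  0.652  0.506 -0.439] [ 0.1  0.7 -2.7] 8.622678437332207
[[0.139, 0.956, 0.259], [0.99, -0.134, -0.035], [0.001, 0.261, -0.965]]
[-0.06  0.15 -0.13]
```

View pics/w5b.png

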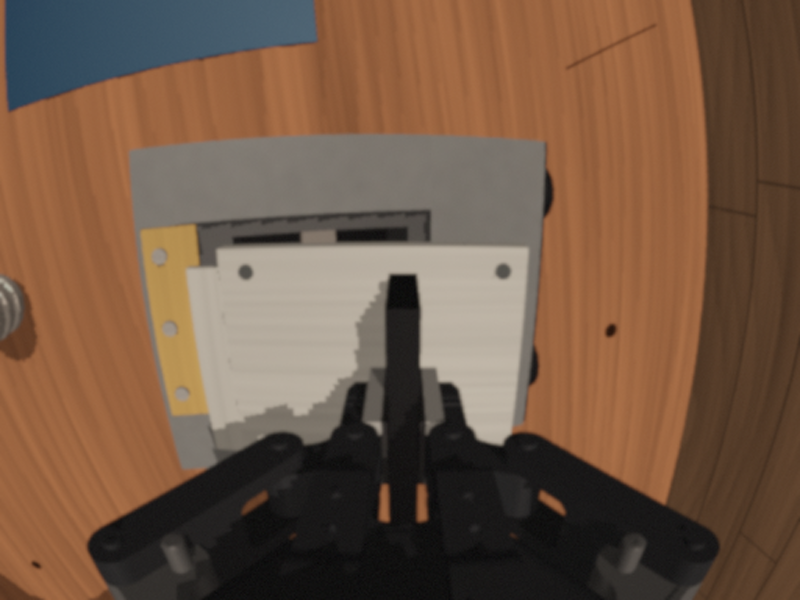

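The wrist view shows the cover held square above the recess with its tongue edge beside the brass strip. Its plate corners are at (217,248) and (528,246), and the tongue corner is at (187,268). The brass corners are at (140,229), (197,225) and (207,414), and the recess's far corner is at (430,211).

```bash
python3 - <<'E'
from h import *
f='w5';v=np.load('pics/w5.npy');M=R.from_euler('xyz',v[3:]).as_matrix()
ex=M[:,1];ey=M[:,0];ez=-M[:,2]
for p,z,n in(((217,248),8,'-49,50'),((528,246),8,'65,50'),((187,268),4,'-65,42')):
    o,d=wray(f,np.array(p)*.64-.2); h=z-25.3; s=(h-(o-v[:3])@ez)/(d@ez);q=o+s*d-v[:3];print(n,'measured rel TCP x,y',round(q@ex,1),round(q@ey,1),'-> TCP in cover frame expected x20')
c,s=np.cos(np.radians(-8.1)),np.sin(np.radians(-8.1));X=np.array([c,s]);Y=np.array([-s,c])
for p,z,n in(((140,229),75,'brass back +y'),((197,225),75,'brass free +y (-55,52)'),((207,414),75,''),((430,211),72,'recess (66,52.5)'),((200,220),72,''),((130,150),72,'deck'),((545,141),72,'deck')):
    w=wonz(f,np.array(p)*.64-.2,z)[:2];q=w-[566.5,-200.2];print(n,w.round(1),'pocket',round(q@X,1),round(q@Y,1))
E
```

```text
-49,50 measured rel TCP x,y -69.5 47.5 -> TCP in cover frame expected x20
65,50 measured rel TCP x,y 43.9 47.7 -> TCP in cover frame expected x20
-65,42 measured rel TCP x,y -85.2 39.2 -> TCP in cover frame expected x20
brass back +y [ 489.5 -136.8] pocket -85.1 52.0
brass free +y (-55,52) [ 519.1 -141.7] pocket -55.2 51.3
 [ 495.4 -243.6] pocket -64.2 -52.9
recess (66,52.5) [ 637.4 -158.1] pocket 64.3 51.7
 [ 520.6 -139.9] pocket -54.0 53.2
deck [491.8 -97.2] pocket -88.5 91.5
deck [ 711.7 -127.6] pocket 133.5 92.4
```

Request:
move_arm(plan=[[[2,0.5,-10],[0,0,0],0],[[0,0,-15],[0,0,0],0],[[0,0,-15],[0,0,0],0],[[0,0,-10],[0,0,0],0],[[0,0,-3],[0,0,0],0],[[0,0,0],[0,0,0],0]])

```text
clock: 17.75
eef_pos: [592.9, -201.0, 113.1]
tool_rot: [2.877, -0.002, 1.432]
force: [0.6, -1.0, -3.8]
width: 8.9
gripper_force: 59.1
```

Request:
move_arm(plan=[[[0,0,-2],[0,0,0],0],[[0,0,-1],[0,0,0],0],[[0,0,0],[0,0,0],0]])

```text
clock: 18.12
eef_pos: [592.8, -201.2, 110.4]
tool_rot: [2.877, -0.002, 1.432]
force: [0.2, 0.2, -2.1]
width: 8.7
gripper_force: 59.1
```

```bash
python3 st.py -8.1 75
```

```text
18.125 [ 592.8 -201.2  110.4] [ 0.61   0.699 -0.463  1.943  0.747  0.376 -0.531] [ 0.2  0.2 -2.1] 8.7058241021978
[[0.138, 0.956, 0.259], [0.99, -0.134, -0.034], [0.002, 0.261, -0.965]]
[-0.08  0.17 -0.15]
```

Request:
move_arm(plan=[[[0,0,-1],[0,0,0],0],[[-3,0.4,0],[0,0,0],0],[[-3,0.4,0],[0,0,0],0],[[-3,0.4,0],[0,0,0],0],[[-3,0.4,0],[0,0,0],0],[[0,0,0],[0,0,0],0],[[0,0,0],[0,0,0],0]])

```text
clock: 19.0
eef_pos: [580.5, -199.5, 109.1]
tool_rot: [2.878, -0.002, 1.432]
force: [-0.0, 0.0, -1.8]
width: 8.8
gripper_force: 59.3
```

Request:
move_arm(plan=[[[-1.5,0.2,0],[0,0,0],0],[[-1.5,0.2,0],[0,0,0],0],[[0,0,0],[0,0,0],0]])

```text
clock: 19.38
eef_pos: [577.8, -199.1, 109.2]
tool_rot: [2.877, -0.002, 1.432]
force: [1.0, -0.1, -1.5]
width: 8.8
gripper_force: 59.3
```

```bash
python3 st.py -8.1 75
```

```text
19.375 [ 577.8 -199.1  109.2] [ 0.608  0.684 -0.446  1.984  0.761  0.344 -0.548] [ 1.  -0.1 -1.5] 8.78751723439934
[[0.138, 0.956, 0.259], [0.99, -0.134, -0.034], [0.002, 0.261, -0.965]]
[-0.09  0.16 -0.16]
```

Request:
move_arm(plan=[[[1.9,-0.3,-3.4],[0.35,2.5,0],0],[[1.9,-0.3,-3.4],[0.35,2.5,0],0],[[1.6,-0.2,-3.5],[0.35,2.5,0],0],[[1.6,-0.2,-3.6],[0.35,2.5,0],0],[[0,0,0],[0,0,0],0]])

```text
clock: 20.0
eef_pos: [583.9, -200.1, 94.4]
tool_rot: [3.056, -0.002, 1.431]
force: [-1.8, 0.5, -1.6]
width: 8.9
gripper_force: 59.4
```

```bash
python3 st.py -8.1 85
```

```text
20.0 [ 583.9 -200.1   94.4] [ 0.637  0.781 -0.557  1.802  0.641  0.652 -0.421] [-1.8  0.5 -1.6] 8.886828416653648
[[0.139, 0.987, 0.085], [0.99, -0.139, -0.01], [0.002, 0.086, -0.996]]
[-0.13 -0.07 -0.11]
```

Request:
move_arm(plan=[[[1.2,-0.2,-3.7],[0.35,2.5,0],0],[[1.2,-0.2,-3.7],[0.35,2.5,0],0],[[0,0,-1],[0,0,0],0],[[0,0,0],[0,0,0],0]])

```text
clock: 20.5
eef_pos: [585.6, -200.4, 88.3]
tool_rot: [-3.14, -0.0, 1.432]
force: [-7.4, 1.3, 11.0]
width: 8.9
gripper_force: 61.5
```

```bash
python3 st.py -8.1 90
```

```text
20.5 [ 585.6 -200.4   88.3] [ 0.624  0.826 -0.574  1.713  0.599  0.786 -0.377] [-7.4  1.3 11. ] 8.942902090418967
[[0.139, 0.99, -0.002], [0.99, -0.139, 0.001], [0.0, -0.002, -1.0]]
[-0.04 -0.09 -0.13]
```

Request:
move_arm(plan=[[[0,0,-1.5],[0,0,0],0],[[0,0,-1],[0,0,0],0],[[0,0,0],[0,0,0],0]])

```text
clock: 20.88
eef_pos: [585.7, -200.4, 88.3]
tool_rot: [-3.141, 0.001, 1.432]
force: [-12.7, 2.0, 27.8]
width: 8.8
gripper_force: 63.8
```

Request:
move_arm(plan=[[[0,0,3],[0,0,0],0],[[0,0,0],[0,0,0],0.4],[[0,0,0],[0,0,0],0.6],[[0,0,0],[0,0,0],0.6],[[0,0,0],[0,0,0],0.6],[[0,0,25],[0,0,0],0.6],[[0,0,45],[0,0,0],0.6],[[0,0,45],[0,0,0],0.6],[[0,0,0],[0,0,0],0.6],[[0,0,0],[0,0,0],0.6]])

```text
clock: 22.12
eef_pos: [586.6, -200.7, 201.8]
tool_rot: [-3.141, -0.002, 1.432]
force: [-0.3, 0.2, -0.9]
width: 51.3
gripper_force: 0.0
```

```bash
python3 st.py; python3 - <<'E'
from h import *
f='w6';t=wsnap(f);hsv=cv2.cvtColor(t,cv2.COLOR_BGR2HSV)
c,s=np.cos(np.radians(-8.1)),np.sin(np.radians(-8.1))
W=lambda x,y,z:[566.5+c*x-s*y,-200.2+s*x+c*y,63+z]
def rep(n,m,cen,h,z,off=(0,0)):
    u=wproj(f,W(*cen)).astype(int);M=np.zeros_like(m);sl=(slice(max(u[1]-h[1],0),u[1]+h[1]),slice(max(u[0]-h[0],0),u[0]+h[0]));M[sl]=m[sl]
    k=max(cv2.findContours(M,cv2.RETR_EXTERNAL,cv2.CHAIN_APPROX_NONE)[0],key=cv2.contourArea)
    P=np.array([wonz(f,p[0],63+z)[:2] for p in k])-[566.5,-200.2];Q=np.c_[P@[c,s],P@[-s,c]].astype(np.float32);print(n,u,cv2.minAreaRect(Q),Q.min(0),Q.max(0))
rep('cover',cv2.inRange(hsv,(0,0,110),(180,60,255)),(0,0,8),(85,70),8)
rep('roller',cv2.inRange(hsv,(0,0,140),(180,80,255)),(69.5,0,20),(14,28),17)
rep('brass',cv2.inRange(hsv,(15,90,60),(32,255,255)),(-70,0,12),(35,80),12)
rep('bar',cv2.inRange(hsv,(0,0,0),(180,255,70)),(20,0,48),(22,70),48)
cv2.imwrite('pics/w6b.png',cv2.resize(t,(800,600),interpolation=cv2.INTER_CUBIC))
E
```

```text
22.125 [ 586.6 -200.7  201.8] [ 0.676  0.694 -0.663  1.624  0.486  0.996 -0.284] [-0.3  0.2 -0.9] 51.27173974205606
[[0.139, 0.99, -0.001], [0.99, -0.139, 0.002], [0.002, -0.001, -1.0]]
cover [237 185] ((11.913764953613281, -0.3629112243652344), (136.30641174316406, 102.41622161865234), 0.3314715325832367) [-56.305714 -51.922733] [80.10664 50.74467]
roller [311 189] ((66.6773910522461, -0.2494964599609375), (21.73443031311035, 54.077125549316406), 2.1794562339782715) [ 54.81836  -27.524199] [77.127625 26.444515]
brass [166 186] ((-70.06598663330078, -0.2743492126464844), (30.6577205657959, 104.86714172363281), 0.26661887764930725) [-85.41248 -52.67025] [-54.536217  52.123867]
bar [258 199] ((17.526721954345703, 2.066234588623047), (8.718661308288574, 83.36799621582031), 0.34781500697135925) [ 13.390612 -39.61768 ] [22.133049 43.750793]
```

```bash
python3 - <<'E'
from h import *
f='w6';t=cv2.imread('pics/w6.png');g=cv2.cvtColor(t,cv2.COLOR_BGR2GRAY)
c,s=np.cos(np.radians(-8.1)),np.sin(np.radians(-8.1))
W=lambda x,y,z:[566.5+c*x-s*y,-200.2+s*x+c*y,63+z]
def line(pts): return np.array([g[int(round(v)),int(round(u))] for u,v in (wproj(f,W(*p)) for p in pts)])
for x in(-40,-20,0,35,45,55):
    print('x',x,'+y side 44..58:',line([(x,y,8) for y in range(44,59)]),'-y:',line([(x,-y,8) for y in range(44,59)]))
for y in(-35,35): print('y',y,'front x 56..72',line([(x,y,8) for x in range(56,73)]),'rear -60..-44',line([(x,y,8) for x in range(-60,-43)]))
print('y0 x 50..85',line([(x,0,16) for x in range(50,86)]))
E
```

```text
x -40 +y side 44..58: [163 177 182 182 181 151 112  89 105 119 123 124 124 123 123] -y: [126 159 179 183 182 172 172 143 105  98 114 115 102  95  95]
x -20 +y side 44..58: [182 183 184 183 181 168 131  87  90 113 123 124 124 124 123] -y: [185 185 187 186 184 176 156 121 101 101 101  96  86  82  82]
x 0 +y side 44..58: [183 183 184 185 183 174 146 105  90 122 125 124 125 124 124] -y: [185 186 186 186 184 178 159 127 101 106 118 118 122 123 123]
x 35 +y side 44..58: [182 182 183 184 184 175 149 107  89 108 124 124 125 124 125] -y: [183 184 185 182 182 176 158 124  99 103 116 120 120 120 121]
x 45 +y side 44..58: [182 183 182 184 184 174 144 101  89 110 121 123 125 125 126] -y: [182 183 183 183 181 173 148 106  72  72  76  78  78  77  77]
x 55 +y side 44..58: [157 180 182 182 183 172 136  90  88 113 122 123 124 124 123] -y: [154 175 182 182 181 174 153 120  99 107 117 117 120 115 115]
y -35 front x 56..72 [183 183 183 184 183 182 179 161 122  95 105 118 121 123 121 122 122] rear -60..-44 [157 155 146 128 130 155 177 184 183 182 182 184 184 185 184 184 184]
y 35 front x 56..72 [183 183 184 184 183 179 163 131  97 102 115 120 120 119 120 120 119] rear -60..-44 [148 147 141 145 168 179 182 182 184 184 183 183 183 183 183 183 183]Traceback (most recent call last):
  File "<stdin>", line 9, in <module>
  File "<stdin>", line 5, in line
  File "<stdin>", line 5, in <genexpr>
  File "h.py", line 30, in wproj
    K=cams.camera_params('wrist')['K'];T=wT(f);c=T[:3,:3].T@(np.array(P,float)-T[:3,3]);r=np.hypot(c[0],c[1]);a=np.arctan2(r,c[2])
                                         ~~^^^
  File "h.py", line 23, in wT
    return T@np.array(cams.camera_params('wrist')['tool_from_camera'])
                      ~~~~~~~~~~~~~~~~~~^^^^^^^^^
ValueError: time passes only in moves, steps and waits
```

The cover's edges read evenly at ±50 mm from front to back, with the recess gap visible all round. The front edge is at about x = 64, so the cover is flat and home. Handing in.

```bash
python3 -c "
from h import *
print(ctrl.finish_job())"
```

```text
the job is handed in; nothing more can be done
None
```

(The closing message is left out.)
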